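# Zero the coat counter

### The arm

A 7-joint arm with a two-finger parallel gripper is mounted at the origin on the work surface. World frame = base frame: x ahead of the robot, y to its left, z up, the work surface at z = 0. Lengths are in m, angles in degrees, forces in N, time in s.
With the tool pointing down it reaches from about 0.425 to 0.875 m from the base axis. Payload 4.7 kg.
Tool frame: the origin (TCP) lies on the centre line of the jaws, within the pads' length; the fingertips stand 8 mm ahead of it and the grasp point (between the pads) lies 11 mm behind it; z points along the fingers, y is the direction in which the jaws open and shut (so a half turn about z gives the same grasp; the last joint's range is limited). The gripper opens to 87 mm and grips with 3 to 60 N. Pads are 19 mm wide; open, the fingers measure 117 mm over their backs; the gripper's body (75 mm by 190 mm) begins 51 mm behind the grasp point.
Start: joints at [73.344, 18.392, -4.016, 83.108, 1.295, 78.541, -3.26], TCP at [0.195, -0.62, 0.231] pointing down, gripper open.
Joint ranges: [-163.93, 163.93], [-17.29, 119.83], [-79.2, 71.16], [3.27, 140.29], [-89.18, 269.18], [5.43, 117.66], [-154.24, 154.24]. Speed limits (degrees/s): [147.25, 147.25, 180, 180, 180, 180, 180].

### API

Orientations are given as [roll, pitch, yaw] about the fixed x, y, z axes, in that order (R = Rz(yaw) Ry(pitch) Rx(roll)).
In Python, from cell import env gives the robot as it stands. The module is installed in compiled form; this text tells all that it offers.
- The arm moves only by the tool move_arm, never from a script. Its argument "steps" is a list of rows, each a list of 2 entries, a list of its own where there are three numbers: the shift along the tool's x, y, z in m, then the turn about the tool's z in rad. A call has 1 to 20 rows; each row is the pose to reach, as a shift and turn from the pose commanded when the call began, along the tool's axes at that moment; what a row does not reach only later rows make up. A row lasts 1/8 s, in which the tool goes at most 62.5 mm and 10.7 degrees, less where a joint would pass 70% of its speed; a pose out of reach is approached as far as the arm can. A call with a gripper value outside its range is refused whole. "hand" is the closure, from -1 (fully open) to 1 (shut), set as the call begins (left out, the last holds). The fingers move at their own pace and stop on an object; "squeeze" is the grip in N (left out, the last holds). Time passes only in rows, so rows that repeat a pose let the fingers close. It gives the time, the measured TCP pose, the force and the opening at its end, in the units of the state.
- env.get_obs(): the state, without advancing time (a new reading comes with each control period).
- env.read_camera(name): name is "scene" or "top" or "wrist"; returns (picture, depth): 400x640x3 uint8, red, green, blue; 400x640 float32, m along the optical axis (not along the pixel's ray), 0 where there is no reading.
- env.calibration(name): a dict with "intrinsics" (3x3 intrinsics, pixels), "position" and "orientation" of the camera in the world; the wrist camera has in their place "mount" (4x4, takes a point from camera to tool coordinates, whose origin is the TCP and whose axes are the flange's). Camera axes: x right, y up, looking along -z (the intrinsics and any distortion apply to the point x, -y, -z); pixel columns grow to the right and rows downward; lengths in m; the calibration is good to about 2 mm. A picture is of the moment at which its call begins: read the wrist's pose just before it. calibration takes no time and is no camera call.
- env.sign_off(): hands the job in, once; it reports no verdict.
Trained networks look in the newest picture that a camera, given by its name, has taken for a name from the list of things; names that differ only in an ending like _2 or _b are one class to them, and where a whole thing is asked for, a point or a joint stands for the part that bears it (a point fixed in the world has none). Each returns a list of dicts, best first, with "conf" (0 to 1); they miss things now and then, are a little off and sometimes report something else, mostly with a low value. They report only what shows in the picture. A call takes as long as a camera call.
- env.cut_out(camera, query): "region" (400x640 bool, what is visible of it) and "uv" ([column, row] in pixels, amid what is visible of it).
The state is a dict: "time_s": time; "qpos": joint angles; "joint_velocities": joint speeds; "effort": joint torques, N m; "tool_pos": TCP position; "tool_rot": TCP orientation; "force": force on the tool from outside, world axes, zero at the start; "wrist_torque": the same for the moment, N m; "grip_width": finger opening in m.
Only numpy, scipy, OpenCV 4.12 (cv2) and the standard library are available. Lean on these libraries where they do the work, as an engineer would, in place of code of your own. Each camera call takes 0.05 s, during which the arm holds its last target. There are 200 camera calls.

### The job

A new picture is starting, so zero the coat counter on the painting table: push the toothed edge of its flat white thumbwheel round clockwise (seen from above), one click at a time and letting it settle in every click, until the tooth with the raised rib points at the fixed pointer on the counter's base. Stop in that click and do not go past it. Only push the wheel: leave the bottles, jar, cup, tape and brush around it where they are, neither lifted nor knocked.

Things in the scene. Friction and masses are not known exactly. Their poses are not given: they have to be found in the camera images.
- counter: The coat counter, fixed: a grey base block, top 36 mm above the table, with a flat white thumbwheel on a vertical axis. Origin: on the table under the wheel's axis; x points to the pointer (away from the robot, within 20 degrees), y left, z up. The base spans x -32 to +88, y -50 to +50 mm, so towards the robot the teeth stand out 22 mm past it: a finger can come down there.
- pointer (a point): Tip of the fixed pointer, a grey upright fin 6 mm wide on the base, running radially from 60 to 85 mm from the wheel's axis, its top 62 mm above the table. This point is 60 mm from the axis, 54 mm above the table.
- wheel_axis (a point): Centre of the wheel's upper face, 54 mm above the table. Disc of radius 38 mm with eight equal teeth 45 degrees apart, radial bars 6 mm wide with tips 54 mm from the axis. Disc and teeth lie 40 to 54 mm above the table; a hub of radius 10 mm rises to 63 mm. At rest in a click, one tooth is at the pointer and one straight opposite, on the counter's -x side.
- rib_tip (a point): Tip of the one tooth that has a raised rib: the rib runs along the top of the disc from the hub to that tooth's tip, 14 mm wide on the disc, 6 mm on the tooth, 9 mm high (top 63 mm above the table). This point is at the tooth's tip, 54 mm from the axis, 54 mm above the table.
- wheel (a joint): Wheel angle, rad, growing clockwise from above (the edge nearest the robot moves to the counter's +y). 0: rib at the pointer; -0.785: one click before. It rests every 0.785 rad; pushed past half a click it springs on into the next by itself, else it springs back; 2 to 4 N at a tooth. It starts at rest 3, 4 or 5 clicks before the pointer. Stops at -4.6 and +1.9.
- jar: Black paint jar with a white lid, loose, 66 mm across, 60 mm high, about 150 mm to the left of the wheel. Origin under its centre.
- dropper: Small dropper bottle, loose, 32 mm across, 75 mm high, about 145 mm to the right of the wheel. Origin under its centre.
- squeeze: Orange squeeze bottle, loose, 48 mm across, 150 mm high, behind and right of the wheel. Origin under its centre.
- tape: Roll of masking tape lying flat, loose, 90 mm across, 24 mm high, behind and left of the wheel. Origin under its centre.
- cup: Water glass, loose, empty, 72 mm across, 85 mm high, far to the left. Origin under its centre.
- gesso: White bottle, loose, 68 mm across, 170 mm high, far to the right. Origin under its centre.
- brush: Paint brush lying on the table, loose, near right of the robot. Its origin lies under the middle of it.

How it is judged (in metres and radians):
On the way, in this order (a step that is already met when the one before it is completed fails the run):
1. the wheel has settled in the second click before the pointer (value of joint wheel between -1.7208 and -1.4208 rad), for 0.2 s.
2. the wheel has settled in the last click before the pointer (value of joint wheel between -0.9354 and -0.6354 rad), for 0.2 s.
3. the wheel has settled with its rib at the pointer (value of joint wheel between -0.15 and 0.15 rad), for 0.2 s.
At the end, for the whole second after the job is handed in: The wheel rests in the click where its rib points at the pointer (joint within 0.15 rad of 0, still), and every loose thing is within 20 mm of where it started (all of step 3 and velocity of joint wheel between -0.1 and 0.1 rad/s and distance of each of jar, dropper, squeeze, gesso, cup, tape, brush from where it was at the start of the episode below 0.02 m); the robot touches nothing.
It fails at once if the wheel is pushed past the pointer (more than 0.4 rad, half a click) (value of joint wheel above 0.4 rad).
It fails at once if a loose thing is lifted, carried or knocked (moved more than 20 mm) (distance of any of jar, dropper, squeeze, gesso, cup, tape, brush from where it was at the start of the episode above 0.02 m).
It fails at once if an upright thing is tipped (more than 0.5 rad) (angle between any of jar, dropper, squeeze, gesso, cup, tape's own z axis and vertical above 0.5 rad).
It also fails if it takes over 64 s, if anything falls off the work surface, if the arm or the gripper's body presses on something with over 40 N, if the wrist force passes 120 N, or if a joint passes its speed limit or range.

## Working session

There is one attempt and no reset: what is moved stays moved. The work goes in short steps, Python scripts to look and compute and a tool call to move; the robot and the scene stay as the last step left them, time stands still between calls to the robot, and variables do not carry over. Pictures are saved under pics/ and viewed, about 8 in all and at most 12, crops included, and the job is handed in when it is done.

Besides the shell and the picture viewer there is one more tool, called after ">>>" as name([rows], argument=value, ...), one row to a line, values as JSON. move_arm: Moves the arm, as the interface text tells. Its arguments: {"type":"object","properties":{"steps":{"type":"array"},"hand":{"type":"number"},"squeeze":{"type":"number"}},"required":["steps"]}

```bash
mkdir -p pics
cat > h.py <<'E'
import numpy as np,cv2
from cell import env
from scipy.spatial.transform import Rotation as R
def rotm(o):
    o=np.array(o,float)
    if o.shape==(3,3): return o
    if o.size==4: return R.from_quat(o).as_matrix()
    return R.from_euler('xyz',o,degrees=True).as_matrix()
def world(cal,d,mask=None):
    K=np.array(cal['intrinsics']);v,u=np.nonzero((d>0)&(mask if mask is not None else True))
    z=d[v,u];x=(u-K[0,2])/K[0,0]*z;y=(v-K[1,2])/K[1,1]*z
    return (rotm(cal['orientation'])@np.array([x,-y,-z])).T+np.array(cal['position']),u,v
E
python3 - <<'E'
from h import *
o=env.get_obs();print(o['tool_pos'],o['tool_rot'],o['time_s'],o['grip_width'])
c=env.calibration('top');print(c)
p,d=env.read_camera('top');cv2.imwrite('pics/top.png',p[...,::-1])
P=np.zeros((400,640,3))
w,u,v=world(c,d);P[v,u]=w;np.save('P.npy',P)
for n in ['wheel','rib_tip','counter','wheel_axis','pointer','jar','dropper','squeeze','tape','cup','gesso','brush']:
    for r in env.cut_out('top',n)[:2]:
        m=r['region']&(d>0);q=P[m]
        if len(q): print(n,round(r['conf'],2),r['uv'],np.round(np.median(q,0),3),np.round(q.min(0),3),np.round(q.max(0),3))
E
```

```text
[ 0.19485027 -0.6195567   0.229458  ] [-1.79892355e+02  6.61535678e-03  1.74655195e+01] 0.0 0.08714832389911363
{'intrinsics': array([[365.54263877,   0.        , 317.91367112],
       [  0.        , 365.54263877, 193.82135241],
       [  0.        ,   0.        ,   1.        ]]), 'position': array([ 0.30599228, -0.00785107,  1.1549227 ]), 'orientation': array([ 11.31841201,   0.60515076, -90.64982153])}
wheel 0.55 [366.0, 181.4] [ 0.574 -0.15   0.054] [ 0.522 -0.198 -0.003] [ 0.623 -0.104  0.07 ]
counter 0.8 [363.1, 171.2] [ 0.597 -0.144  0.039] [ 0.528 -0.207 -0.005] [ 0.675 -0.086  0.07 ]
wheel_axis 0.88 [368.0, 180.2] [ 0.572 -0.152  0.054] [ 0.522 -0.198  0.001] [ 0.623 -0.101  0.07 ]
pointer 0.93 [361.9, 171.5] [ 0.594 -0.144  0.039] [ 0.522 -0.212 -0.005] [ 0.679 -0.085  0.07 ]
jar 0.57 [326.0, 200.2] [ 0.509 -0.02   0.059] [ 0.482 -0.052  0.005] [0.544 0.011 0.066]
dropper 0.6 [409.9, 172.2] [ 0.591 -0.285  0.052] [ 0.581 -0.301  0.016] [ 0.605 -0.276  0.077]
squeeze 0.85 [394.2, 127.2] [ 0.717 -0.238  0.089] [ 0.701 -0.295 -0.008] [ 0.799 -0.219  0.154]
squeeze 0.21 [365.5, 180.2] [ 0.571 -0.152  0.054] [ 0.522 -0.198 -0.003] [ 0.619 -0.104  0.07 ]
tape 0.77 [307.4, 151.4] [0.646 0.017 0.022] [ 0.6   -0.029 -0.004] [0.692 0.056 0.03 ]
tape 0.46 [369.1, 179.9] [ 0.572 -0.15   0.054] [ 0.522 -0.201 -0.003] [ 0.619 -0.101  0.07 ]
cup 0.8 [177.2, 262.9] [0.323 0.433 0.045] [ 0.284  0.384 -0.006] [0.364 0.492 0.091]
gesso 0.75 [462.4, 154.7] [ 0.63  -0.434  0.11 ] [ 0.607 -0.474  0.001] [ 0.672 -0.415  0.174]
gesso 0.62 [362.8, 170.4] [ 0.595 -0.143  0.039] [ 0.528 -0.207 -0.001] [ 0.664 -0.086  0.07 ]
brush 0.96 [435.7, 264.0] [ 0.308 -0.351  0.018] [ 0.196 -0.409 -0.   ] [ 0.378 -0.304  0.026]
```

Run:
```python
from h import *
p=cv2.imread('pics/top.png');P=np.load('P.npy')
c=p[140:220,310:430];cv2.imwrite('pics/crop.png',cv2.resize(c,None,fx=6,fy=6,interpolation=cv2.INTER_CUBIC))
m=np.zeros((400,640),bool);m[130:225,310:430]=1
q=P[m];
w=q[(q[:,2]>.048)&(q[:,2]<.058)&(np.hypot(q[:,0]-.572,q[:,1]+.15)<.065)]
(cx,cy),r=cv2.minEnclosingCircle(w[:,:2].astype(np.float32));print('circ',cx,cy,r,len(w),w[:,:2].mean(0))
h=q[(q[:,2]>.0595)&(np.hypot(q[:,0]-cx,q[:,1]-cy)<.1)]
for a in h: print(np.round(a-[cx,cy,0],3),end=' ')
b=q[(q[:,2]>.03)&(q[:,2]<.042)];print('base',len(b),cv2.minAreaRect(b[:,:2].astype(np.float32)))
```

```text
circ 0.5779342651367188 -0.14871594309806824 0.05792927369475365 452 [ 0.57666511 -0.15051005]
[0.079 0.017 0.06 ] [0.078 0.014 0.063] [0.078 0.011 0.062] [0.074 0.018 0.064] [0.075 0.014 0.062] [0.072 0.017 0.061] [0.072 0.011 0.061] [0.068 0.011 0.063] [0.065 0.011 0.061] [0.062 0.015 0.062] [0.062 0.011 0.06 ] [0.062 0.008 0.061] [0.057 0.012 0.066] [0.057 0.009 0.066] [0.055 0.012 0.064] [0.056 0.008 0.06 ] [0.027 0.003 0.06 ] [0.021 0.01  0.06 ] [0.004 0.001 0.061] [ 0.003 -0.001  0.065] [ 0.004 -0.005  0.061] [ 0.003 -0.008  0.064] [0.001 0.005 0.063] [0.001 0.002 0.063] [ 0.001 -0.002  0.062] [ 0.    -0.004  0.065] [ 0.    -0.008  0.064] [ 0.    -0.011  0.063] [-0.002  0.005  0.063] [-0.003  0.002  0.064] [-0.003 -0.001  0.066] [-0.002 -0.005  0.06 ] [-0.002 -0.008  0.062] [-0.006  0.005  0.063] [-0.005  0.001  0.06 ] [-0.006 -0.001  0.064] [-0.006 -0.004  0.063] [-0.005 -0.008  0.061] [-0.006 -0.01   0.064] [-0.008  0.005  0.06 ] [-0.009  0.002  0.063] [-0.009 -0.001  0.062] [-0.009 -0.004  0.061] [-0.009 -0.007  0.065] [-0.01  -0.01   0.067] [-0.012  0.002  0.064] [-0.012 -0
[... 600 characters left out ...]
 0.065] [-0.031 -0.006  0.065] [-0.031 -0.01   0.062] [-0.031 -0.013  0.063] [-0.031 -0.016  0.06 ] [-0.034 -0.003  0.063] [-0.034 -0.006  0.062] [-0.034 -0.009  0.063] [-0.034 -0.013  0.062] [-0.034 -0.015  0.064] [-0.037 -0.007  0.061] [-0.037 -0.009  0.061] [-0.037 -0.016  0.06 ] [-0.04  -0.009  0.061] [-0.041 -0.012  0.065] [-0.043 -0.009  0.063] [-0.043 -0.012  0.061] [-0.044 -0.015  0.063] [-0.047 -0.012  0.064] [-0.047 -0.015  0.062] [-0.05  -0.012  0.062] [-0.049 -0.015  0.061] [-0.053 -0.012  0.063] [-0.053 -0.015  0.062] [-0.056 -0.012  0.061] [-0.056 -0.015  0.061] base 673 ((0.6082613468170166, -0.12292277812957764), (0.16739922761917114, 0.32026395201683044), 20.238405227661133)
```

View pics/crop.png

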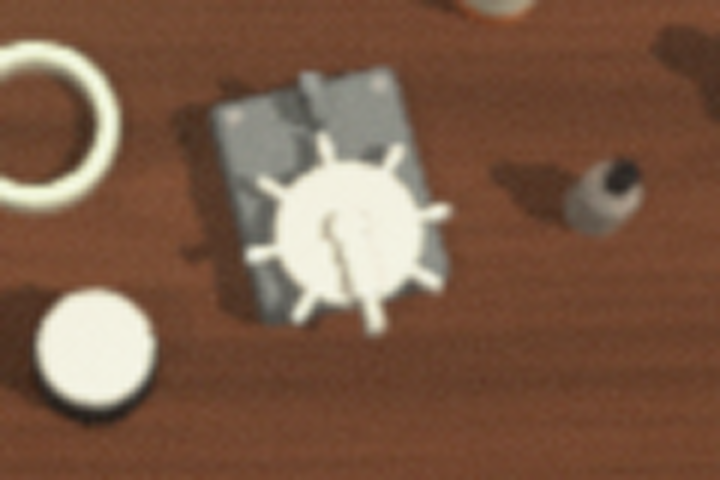

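The counter's axis is at about (0.574, -0.151), with yaw about 11.8°. The crop shows the pointer fin at crop px (313,95) and the rib at (375,325), straight opposite, so 4 clicks are needed. I'm moving to hover above the gap to the right of the near tooth, with the jaws shut.

>>> move_arm([
  [[0.037, -0.0266, 0], -0.123],
  [[0.074, -0.053, 0], -0.245],
  [[0.111, -0.08, 0], -0.368],
  [[0.148, -0.106, 0], -0.49],
  [[0.185, -0.133, 0], -0.613],
  [[0.222, -0.159, 0], -0.736],
  [[0.259, -0.186, 0], -0.858],
  [[0.296, -0.213, 0], -0.981],
  [[0.333, -0.239, 0], -1.1],
  [[0.37, -0.266, 0], -1.226],
  [[0.407, -0.292, 0.02], -1.35],
  [[0.4436, -0.319, 0.05], -1.471],
  [[0.4436, -0.319, 0.07], -1.471],
  [[0.4436, -0.319, 0.07], -1.471],
  [[0.4436, -0.319, 0.07], -1.471],
  [[0.4436, -0.319, 0.07], -1.471],
], hand=1, squeeze=10)

```text
time_s: 2.65
tool_pos: [0.5229, -0.1837, 0.1618]
tool_rot: [179.9, 0.1, 101.7]
force: [0.2, 0.0, 0.2]
grip_width: 0.0003
```

Run:
```python
from h import *
o=env.get_obs();print(o['tool_pos'],o['tool_rot'],o['qpos'],o['grip_width'],o['force'])
c=env.calibration('wrist');M=np.array(c['mount']);print(M)
p,d=env.read_camera('wrist');cv2.imwrite('pics/w1.png',p[...,::-1])
T=np.eye(4);T[:3,:3]=rotm(o['tool_rot']);T[:3,3]=o['tool_pos'];T=T@M
w,u,v=world(dict(intrinsics=c['intrinsics'],orientation=T[:3,:3],position=T[:3,3]),d)
P=np.zeros((400,640,3));P[v,u]=w;np.save('Pw.npy',P)
g=w[(w[:,2]>.05)&(w[:,2]<.057)&(np.hypot(w[:,0]-.574,w[:,1]+.151)<.065)]
print(len(g),g.mean(0),cv2.minEnclosingCircle(g[:,:2].astype(np.float32)))
g=w[(w[:,2]>.0595)&(w[:,2]<.067)&(np.hypot(w[:,0]-.574,w[:,1]+.151)<.1)]
f=g[(g[:,0]>.62)];r=g[g[:,0]<.56]
print('fin',len(f),f.mean(0),'rib',len(r),r.mean(0),r.min(0))
```

```text
[ 0.52286764 -0.18369494  0.16181542] [1.79913237e+02 9.15515056e-02 1.01655444e+02] [ 45.63619992  11.68858265 -32.45242576 101.23647635   6.74138954
  68.87654043  22.95415071] 0.00034558297050429193 [0.19718085 0.03541487 0.21267326]
[[ 1.45189558e-03  9.57899572e-01  2.87099812e-01  7.82277087e-02]
 [ 9.99998465e-01 -1.67222480e-03  5.22222805e-04  8.92691384e-04]
 [ 9.80332427e-04  2.87098613e-01 -9.57900530e-01 -1.53048366e-01]
 [ 0.00000000e+00  0.00000000e+00  0.00000000e+00  1.00000000e+00]]
6898 [ 0.57807072 -0.1482879   0.05264114] ((0.5799112915992737, -0.14893890917301178), 0.05833951011300087)
fin 307 [ 0.64726512 -0.13501624  0.06066092] rib 675 [ 0.54499878 -0.15808725  0.06166719] [ 0.52282931 -0.16599893  0.05957001]
```

View pics/w1.png

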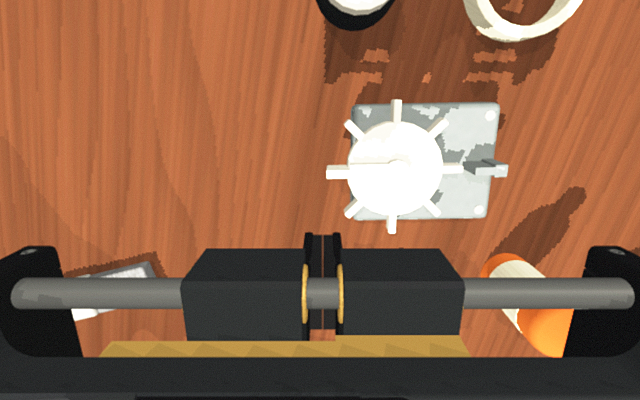

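Run:
```python
from h import *
P=np.load('Pw.npy').reshape(-1,3);o=env.get_obs()
q=(P-o['tool_pos'])@rotm(o['tool_rot'])
q=q[(P[:,2]>0)&(abs(q[:,0])<.06)&(abs(q[:,1])<.06)]
for a in np.arange(-.1,.012,.01):
    s=q[(q[:,2]>=a)&(q[:,2]<a+.01)]
    if len(s): print(round(a,3),len(s),np.round(np.percentile(s,2,axis=0),4),np.round(np.percentile(s,98,axis=0),4))
```

```text
-0.1 16201 [ 0.0223 -0.0572 -0.0999] [ 0.0253  0.0573 -0.0903]
-0.09 19987 [ 0.0217 -0.0397 -0.0897] [ 0.0369  0.0326 -0.0806]
-0.08 11412 [ 0.0251 -0.0582 -0.0796] [ 0.0371  0.0582 -0.0707]
-0.07 1497 [ 0.0077 -0.0307 -0.0699] [ 0.0371  0.0327 -0.0623]
-0.06 62 [-0.0027 -0.004  -0.0597] [ 0.0077  0.0061 -0.0525]
-0.05 312 [-0.0099 -0.004  -0.0478] [ 0.0012  0.006  -0.04  ]
-0.04 350 [-0.0107 -0.0044 -0.04  ] [ 0.0104  0.0064 -0.0302]
-0.03 339 [ 0.008  -0.0057 -0.0298] [ 0.0105  0.0077 -0.0202]
-0.02 345 [ 0.0047 -0.0064 -0.0197] [ 0.0105  0.0084 -0.0102]
-0.01 400 [-0.0017 -0.0077 -0.0098] [ 0.0106  0.0097 -0.0004]
-0.0 274 [ 0.0083 -0.0076  0.0002] [0.0106 0.0097 0.0096]
```

>>> move_arm([
  [[0, 0.008, 0.04], 0],
  [[0, 0.008, 0.08], 0],
  [[0, 0.008, 0.1], 0],
  [[0, 0.008, 0.116], 0],
  [[0, 0.008, 0.116], 0],
  [[0, 0.008, 0.116], 0],
])

```text
time_s: 3.45
tool_pos: [0.5313, -0.1813, 0.0458]
tool_rot: [179.9, 0.1, 101.7]
force: [0.0, -0.3, 0.3]
grip_width: 0.0004
```

>>> move_arm([
  [[0.004, 0, 0], 0],
  [[0.008, 0, 0], 0],
  [[0.011, 0, 0], 0],
  [[0.014, 0, 0], 0],
  [[0.017, 0, 0], 0],
  [[0.02, 0, 0], 0],
  [[0.023, 0, 0], 0],
  [[0.026, 0, 0], 0],
  [[0.029, 0, 0], 0],
  [[0.032, 0, 0], 0],
  [[0.035, 0, 0], 0],
  [[0.037, 0, 0], 0],
  [[0.037, 0, 0], 0],
  [[0.037, 0, 0], 0],
])

```text
time_s: 5.2
tool_pos: [0.5229, -0.1451, 0.0446]
tool_rot: [180.0, 0.0, 101.7]
force: [0.6, 0.3, -0.4]
grip_width: 0.0003
```

```bash
cat > look.py <<'E'
from h import *
import sys
o=env.get_obs();c=env.calibration('wrist')
p,d=env.read_camera('wrist');cv2.imwrite('pics/%s.png'%sys.argv[1],p[...,::-1])
T=np.eye(4);T[:3,:3]=rotm(o['tool_rot']);T[:3,3]=o['tool_pos'];T=T@np.array(c['mount'])
w,u,v=world(dict(intrinsics=c['intrinsics'],orientation=T[:3,:3],position=T[:3,3]),d)
a=np.radians(12.3);E=np.array([[np.cos(a),np.sin(a)],[-np.sin(a),np.cos(a)]])
q=(w[:,:2]-[.576,-.151])@E.T;r=np.hypot(*q.T)
s=(w[:,2]>.0585)&(w[:,2]<.068)&(r>.018)&(r<.052)
t=(o['tool_pos'][:2]-np.array([.576,-.151]))@E.T
print('tool rel',t,o['tool_pos'][2],'force',o['force'],'t',o['time_s'])
if s.sum(): print('rib pts',s.sum(),'angle ccw from pointer',np.degrees(np.arctan2(np.median(q[s,1]),np.median(q[s,0]))))
k=(w[:,2]>.05)&(w[:,2]<.057)&(r>.043)&(r<.053)
h,e=np.histogram(np.degrees(np.arctan2(q[k,1],q[k,0])),bins=72,range=(-180,180));print([(int(x+2.5),int(n)) for n,x in zip(h,e) if n>15])
E
python3 look.py a1
```

```text
tool rel [-0.05063938  0.01708547] 0.04461675390906236 force [ 0.64301047  0.25811854 -0.35426119] t 5.2
rib pts 329 angle ccw from pointer 137.12808090336839
[(-47, 64), (-42, 96), (42, 97), (47, 211), (87, 83), (92, 214), (132, 66), (147, 52), (152, 21), (162, 19)]
```

View pics/a1.png

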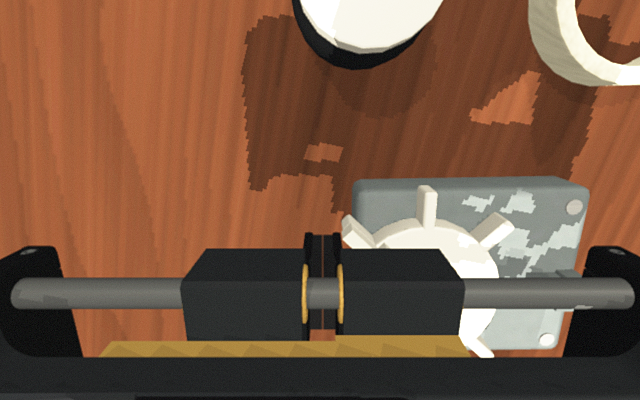

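The push worked. The wrist picture shows the rib tooth at px (355,232), one click on (137°), with the finger free. Next I lift, go back and come down for the second click.

>>> move_arm([
  [[0, 0, -0.02], 0],
  [[0, 0, -0.04], 0],
  [[-0.018, 0, -0.04], 0],
  [[-0.037, 0, -0.04], 0],
  [[-0.037, 0, -0.04], 0],
  [[-0.037, 0, -0.02], 0],
  [[-0.037, 0, -0.001], 0],
  [[-0.037, 0, -0.001], 0],
  [[-0.037, 0, -0.001], 0],
])

```text
time_s: 6.38
tool_pos: [0.5303, -0.1805, 0.0452]
tool_rot: [-180.0, -0.0, 101.8]
force: [-0.2, -0.5, 1.1]
grip_width: 0.0004
```

>>> move_arm([
  [[0.004, 0, 0], 0],
  [[0.008, 0, 0], 0],
  [[0.011, 0, 0], 0],
  [[0.014, 0, 0], 0],
  [[0.017, 0, 0], 0],
  [[0.02, 0, 0], 0],
  [[0.023, 0, 0], 0],
  [[0.026, 0, 0], 0],
  [[0.029, 0, 0], 0],
  [[0.032, 0, 0], 0],
  [[0.035, 0, 0], 0],
  [[0.037, 0, 0], 0],
  [[0.037, 0, 0], 0],
  [[0.037, 0, 0], 0],
  [[0.037, 0, 0], 0],
])

```text
time_s: 8.25
tool_pos: [0.5228, -0.145, 0.0456]
tool_rot: [180.0, 0.0, 101.7]
force: [0.8, 0.1, 0.3]
grip_width: 0.0005
```

```bash
python3 look.py a2
```

```text
tool rel [-0.05071467  0.0171659 ] 0.04555497829250321 force [0.76848233 0.07470576 0.25757743] t 8.25
rib pts 1151 angle ccw from pointer 91.76736676436056
[(-47, 72), (-42, 98), (42, 88), (47, 216), (92, 101), (132, 106), (137, 156), (147, 62), (152, 17), (162, 19)]
```

>>> move_arm([
  [[0, 0, 0], 0],
  [[0, 0, -0.02], 0],
  [[0, 0, -0.04], 0],
  [[-0.018, 0, -0.04], 0],
  [[-0.037, 0, -0.04], 0],
  [[-0.037, 0, -0.04], 0],
  [[-0.037, 0, -0.02], 0],
  [[-0.037, 0, 0], 0],
  [[-0.037, 0, 0], 0],
  [[-0.037, 0, 0], 0],
])

```text
time_s: 9.55
tool_pos: [0.5303, -0.1805, 0.0452]
tool_rot: [-180.0, -0.0, 101.8]
force: [0.3, 0.4, 0.0]
grip_width: 0.0007
```

>>> move_arm([
  [[0.004, 0, 0], 0],
  [[0.008, 0, 0], 0],
  [[0.011, 0, 0], 0],
  [[0.014, 0, 0], 0],
  [[0.017, 0, 0], 0],
  [[0.02, 0, 0], 0],
  [[0.023, 0, 0], 0],
  [[0.026, 0, 0], 0],
  [[0.029, 0, 0], 0],
  [[0.032, 0, 0], 0],
  [[0.035, 0, 0], 0],
  [[0.037, 0, 0], 0],
  [[0.037, 0, 0], 0],
  [[0.037, 0, 0], 0],
  [[0.037, 0, 0], 0],
])

```text
time_s: 11.42
tool_pos: [0.5228, -0.145, 0.0456]
tool_rot: [180.0, 0.0, 101.7]
force: [0.1, -0.1, -0.2]
grip_width: 0.0002
```

```bash
python3 look.py a3
```

```text
tool rel [-0.05066852  0.01719228] 0.04557548883147529 force [ 0.08245425 -0.14339096 -0.16599599] t 11.425
rib pts 1597 angle ccw from pointer 47.47332035548782
[(-47, 67), (-42, 101), (47, 204), (87, 88), (92, 204), (132, 110), (137, 159), (147, 62), (152, 16), (162, 19)]
```

View pics/a3.png

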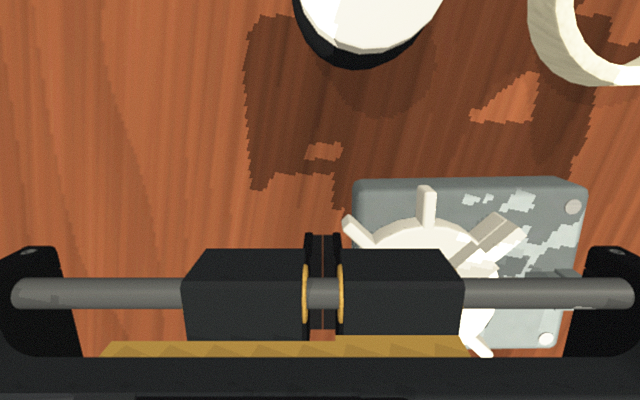

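The picture shows the rib at px (500,235), one click before the pointer (about 47°). Next is the last click, pushed the same way but a little slower. After it I lift clear.

>>> move_arm([
  [[0, 0, 0], 0],
  [[0, 0, -0.02], 0],
  [[0, 0, -0.04], 0],
  [[-0.018, 0, -0.04], 0],
  [[-0.037, 0, -0.04], 0],
  [[-0.037, 0, -0.04], 0],
  [[-0.037, 0, -0.02], 0],
  [[-0.037, 0, 0], 0],
  [[-0.037, 0, 0], 0],
  [[-0.037, 0, 0], 0],
])

```text
time_s: 12.72
tool_pos: [0.5303, -0.1805, 0.0452]
tool_rot: [-180.0, -0.0, 101.8]
force: [1.0, 0.3, -0.7]
grip_width: 0.0004
```

>>> move_arm([
  [[0.004, 0, 0], 0],
  [[0.008, 0, 0], 0],
  [[0.011, 0, 0], 0],
  [[0.013, 0, 0], 0],
  [[0.015, 0, 0], 0],
  [[0.017, 0, 0], 0],
  [[0.019, 0, 0], 0],
  [[0.021, 0, 0], 0],
  [[0.023, 0, 0], 0],
  [[0.025, 0, 0], 0],
  [[0.027, 0, 0], 0],
  [[0.029, 0, 0], 0],
  [[0.031, 0, 0], 0],
  [[0.033, 0, 0], 0],
  [[0.035, 0, 0], 0],
  [[0.037, 0, 0], 0],
  [[0.037, 0, 0], 0],
  [[0.037, 0, 0], 0],
  [[0.037, 0, 0], 0],
])

```text
time_s: 15.1
tool_pos: [0.5228, -0.145, 0.0455]
tool_rot: [180.0, 0.0, 101.7]
force: [0.4, -0.5, 0.4]
grip_width: 0.0004
```

```bash
python3 look.py a4
```

```text
tool rel [-0.05071085  0.01724285] 0.045547271454420175 force [ 0.3719576  -0.48465955  0.38467983] t 15.1
rib pts 613 angle ccw from pointer -6.760291267484792
[(-47, 64), (-42, 102), (42, 89), (47, 211), (87, 86), (92, 213), (132, 118), (137, 156), (147, 67), (152, 17), (162, 20)]
```

>>> move_arm([
  [[0, 0, -0.02], 0],
  [[0, 0, -0.05], 0],
  [[0, 0, -0.09], 0],
  [[-0.02, -0.02, -0.12], 0],
  [[-0.04, -0.04, -0.15], 0],
  [[-0.04, -0.04, -0.15], 0],
  [[-0.04, -0.04, -0.15], 0],
])

```text
time_s: 16.02
tool_pos: [0.492, -0.1912, 0.1958]
tool_rot: [180.0, -0.0, 101.8]
force: [0.4, 0.5, 0.1]
grip_width: 0.0005
```

```bash
python3 look.py a5
python3 - <<'E'
from h import *
c=env.calibration('top');p,d=env.read_camera('top')
P=np.zeros((400,640,3));w,u,v=world(c,d);P[v,u]=w
for n in ['jar','dropper','squeeze','tape','cup','gesso','brush']:
    r=env.cut_out('top',n)
    if r: q=P[r[0]['region']&(d>0)];print(n,round(r[0]['conf'],2),r[0]['uv'],np.round(np.median(q,0),3))
E
```

```text
tool rel [-0.09067095 -0.02137528] 0.1957895101309677 force [0.41892897 0.5406454  0.06937974] t 16.025
rib pts 502 angle ccw from pointer 0.4184406564617936
[(-177, 40), (-137, 37), (-132, 34), (-92, 39), (-87, 30), (-47, 31), (-42, 33), (2, 16), (42, 26), (47, 61), (87, 28), (92, 62), (132, 26), (137, 55), (177, 37)]
jar 0.84 [325.2, 200.6] [ 0.509 -0.021  0.059]
dropper 0.64 [395.2, 127.1] [ 0.716 -0.236  0.096]
squeeze 0.64 [449.1, 290.2] [ 0.228 -0.391  0.017]
tape 0.88 [309.2, 168.9] [0.614 0.026 0.023]
cup 0.76 [179.0, 263.3] [0.323 0.432 0.048]
gesso 0.8 [470.5, 153.4] [ 0.629 -0.444  0.126]
brush 0.59 [448.6, 293.1] [ 0.225 -0.392  0.018]
```

View pics/a5.png

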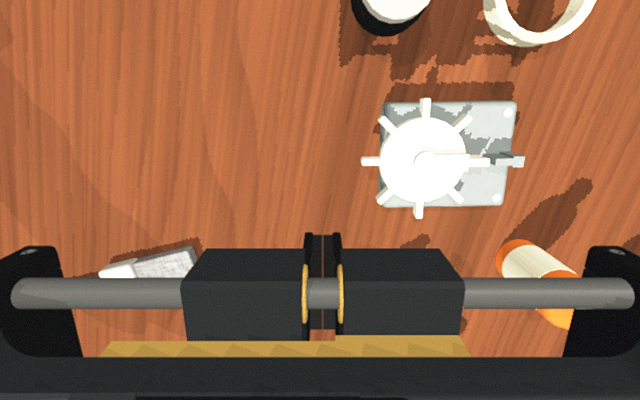

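The wrist picture shows the rib running from the hub (425,160) straight to the pointer fin (510,160). The loose things were never near the finger, so I'm handing in.

```bash
python3 -c "
from cell import env
print(env.sign_off())"
```

```text
the job is handed in; nothing more can be done
None
```

The coat counter is zeroed and the job is handed in at about 16 s of the 64 s allowed; the sign-off gives no verdict. I pushed the wheel four clicks clockwise with the shut jaws. The wheel was seen at rest after each click, and I lifted clear between pushes.

- **Wheel:** the rib measured 137°, 92° and 47° from the pointer after the first three clicks. After the fourth, with the arm lifted clear, it measured 0.4°, and the last picture shows it on the pointer fin. A reading of -7° just before lifting came from a view with the rib partly hidden, so I discounted it.
- **Force:** the wrist force was about 1 N or less each time I read it.
- **Loose things:** in the final top view the jar and cup were within 1 mm of where they started.
    - **Not confirmed:** the arm probably hid part of the view. The tape and brush appeared shifted by 30 mm or more, and gesso by about 10 mm. The networks also took the squeeze bottle for the dropper and the brush for the squeeze bottle. I took no second view of these. The finger stayed within about 5 cm of the counter's near side while it was low, and I saw no sign of contact with anything else.

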